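Bring a bench signal source up to the third click

TASK

Get the bench signal source ready for the next board: push the level lever all the way left to its zero stop, then press the rocker switch on while the level is at zero, and only then push the lever to the right, click by click, to the third click from the stop and no further. Only push and press, never pinch the lever; leave the instrument standing where it is and the things around it undisturbed.

Things in the scene. Friction and masses are not known exactly. Their poses are not given: they have to be found in the camera images.
- signal_source: the bench signal source, a loose 3.2 kg instrument case with dark sides, a light grey top panel and rubber feet, 170 x 280 x 72 mm (x, y, z). Origin: centre of the underside. x points away from the front panel (sockets) to the back, y to the instrument's left, z up. Its flat top panel is 72 mm above the origin
- level_lever (a joint): sliding level lever, left on the top panel. 0 m = zero stop at the left (+y) end of its slot; grows to the right (instrument -y) to 0.070. Sprung notches every 14 mm, one at each engraved mark: 0, clicks 1 to 5 at 0.014, 0.028, 0.042, 0.056, 0.070. Leaving a notch takes about 5 N, easing to none half-way, whence it jumps into the next and stays. Starts at click 1 or 2
- lever_cap (a point): centre of the top face of the lever's black cap: 26 mm (instrument x) by 12 mm (y), 20 mm high, from 6 to 26 mm above the top panel, white line across its top. The zero mark is longer than the others, with a green dot. Nothing else stands above the panel within 60 mm of its path
- cap_left: left half of the lever's cap (toward the zero stop), the half to push when moving the lever right: 26 x 6 x 20 mm, its outer face 6 mm left of the cap's middle; origin at its centre
- cap_right: right half of the lever's cap, the half to push when moving the lever left: 26 x 6 x 20 mm, its outer face 6 mm right of the cap's middle; origin at its centre
- output_rocker (a joint): the black rocker switch on the right of the top panel. 0 rad = off (half nearer the front panel down), 0.36 = on (far half, with the green dash, down). It is over-centre: about 4 N on the far half, 13 mm from the hinge, tips it; past 0.18 it snaps over by itself and stays
- rocker_on_half (a point): middle of the upper face of the rocker's far (on) half, 13 mm behind the hinge; this half is 22 x 24 mm (x, y). While off it stands about 12 mm above the top panel and sinks about 5 mm when the switch goes on
- loupe: black eye loupe, a cup 41 mm across and 26 mm high, loose, standing right of the instrument; origin under its centre
- transformer: small mains transformer, 30 x 56 x 30 mm, loose, right of the instrument; origin under its centre
- orange_driver: orange-handled screwdriver, 162 x 19 x 18 mm, loose, lying left of the instrument; origin under its centre
- desolder_pump: blue desoldering pump, a tube 167 x 24 x 21 mm, loose, lying behind the instrument; origin under its centre
- solder_wick: yellow reel of desoldering braid, 37 x 74 x 9 mm, loose, lying behind and right of the instrument; origin under its centre

How it is judged:
By the outcome, as a careful person would: the job done as asked, in the order asked, and still so for the second after the job is handed in, with the robot touching nothing.
It also fails if it takes over 48 s, if anything falls off the work surface, if the arm or the gripper's body presses on something with over 40 N, if the wrist force passes 120 N, or if a joint passes its speed limit or range.

ROBOT

A 7-joint arm with a two-finger parallel gripper is mounted at the origin on a cart in front of the work surface, level with it; the furniture and walls round the work are solid. World frame = base frame: x ahead of the robot, y to its left, z up, the work surface at z = 0. Lengths are in mm, angles in degrees, forces in N, time in s.
With the tool pointing down it reaches from about 400 to 850 mm from the base axis. Payload 4.5 kg.
Tool frame: the origin (TCP) lies at the very end of the fingers, on their centre line; the grasp point (between the pads) lies env.grip_point_offset behind it (env.grip_point_offset is the distance from the TCP to the grasp point, in mm); x points along the fingers, y is the direction in which the jaws open and shut, and the axes are right-handed (so a half turn about x gives the same grasp; the last joint's range is limited). The gripper opens to 88 mm and grips with 3 to 60 N. Pads are 18 mm wide; open, the fingers measure 123 mm over their backs; the gripper's body (75 mm by 187 mm) begins 45 mm behind the grasp point.
Start: joints at [-65.271, 39.483, -11.15, 89.685, 9.013, 51.709, -12.324], TCP at [242.103, 576.229, 238.743] pointing down, gripper open.
Joint ranges: [-172.22, 172.22], [-26.19, 119.32], [-84.43, 86.54], [7.71, 146.69], [-57.33, 237.33], [2.42, 119.75], [-152.13, 152.13]. Speed limits (degrees/s): [147.25, 147.25, 180, 180, 180, 180, 180].

INTERFACE

Orientations are given as a 3x3 rotation matrix whose columns are the frame's x, y, z axes.
In Python, from cell import env, eyes gives the robot as it stands. The module is installed in compiled form; this text tells all that it offers.
- The arm moves only by the shell command python3 -m inch 'ROWS'. ROWS is JSON, a list of rows, each an object with "jaw": the closure, from -1 (fully open) to 1 (shut); "delta_pos": the shift along the world's x, y, z in units of 60 mm (1.0 is 60 mm), a list of three; "turn": the turn about the world's z in units of 6 degrees (1.0 is 6 degrees). In form: [{"jaw": jaw, "delta_pos": [tx, ty, tz], "turn": turn}, ...]. A call has 1 to 20 rows; each row is the pose to reach, as a shift and turn from the pose commanded when the call began; what a row does not reach only later rows make up. A row lasts 1/8 s, in which the tool goes at most 62.5 mm and 10.7 degrees, less where a joint would pass 70% of its speed; a pose out of reach is approached as far as the arm can. A call with a gripper value outside its range is refused whole. The fingers move at their own pace and stop on an object; the grip force is fixed at half the most. Time passes only in rows, so rows that repeat a pose let the fingers close. It gives the time, the measured TCP pose, the force and the opening at its end, in the units of the state.
- env.sense(): the state, without advancing time (a new reading comes with each control period).
- eyes.camera(name): name is "side" or "top"; returns the picture (384x512x3 uint8, red, green, blue); there is no depth.
- eyes.get_calibration(name): a dict with "intrinsics" (3x3 intrinsics, pixels), "k1" (the pictures are not rectified: a ray, as slopes to the right and down, at radius r is drawn at 1 + k1 r^2 times it, then the intrinsics apply), "R" (3x3) and "t" (3): a world point X has camera coordinates R X + t. Camera axes: x right, y down, z forward; pixel columns grow to the right and rows downward; lengths in mm; the calibration is good to about 2 mm. A picture is of the moment at which its call begins. get_calibration takes no time and is no camera call.
- env.finish_job(): hands the job in, once; it reports no verdict.
The state is a dict: "time_s": time; "joint_positions": joint angles; "qd": joint speeds; "tau": joint torques, N m; "ee_pos": TCP position; "eef_rot": TCP orientation; "contact_force": force on the tool from outside, world axes, zero at the start; "wrist_torque": the same for the moment, N m; "gripper_width": finger opening in mm.
Only numpy, scipy, OpenCV 4.12 (cv2) and the standard library are available. Lean on these libraries where they do the work, as an engineer would, in place of code of your own. Each camera call takes 0.05 s, during which the arm holds its last target. There are 200 camera calls.

## Working session

There is one attempt and no reset: what is moved stays moved. The work goes in short steps, Python scripts to look and compute and a shell command to move; the robot and the scene stay as the last step left them, time stands still between calls to the robot, and variables do not carry over. Pictures are saved under pics/ and viewed, about 8 in all and at most 12, crops included, and the job is handed in when it is done.

```bash
mkdir -p pics
cat > h.py <<'E'
import numpy as np, cv2
from cell import env, eyes
def snap(cam,name,crop=None,scale=1):
    im=cv2.cvtColor(eyes.camera(cam),cv2.COLOR_RGB2BGR)
    if crop: x0,y0,x1,y1=crop; im=im[y0:y1,x0:x1]
    cv2.imwrite('pics/'+name,cv2.resize(im,None,fx=scale,fy=scale,interpolation=cv2.INTER_CUBIC))
def ray(cam,px):
    c=eyes.get_calibration(cam);K=np.array(c['intrinsics'],float);R=np.array(c['R']);t=np.array(c['t'])
    p=cv2.undistortPoints(np.array([[px]],float),K,np.array([c['k1'],0,0,0],float))[0,0]
    return -R.T@t, R.T@np.array([p[0],p[1],1])
def at(cam,px,z):
    o,d=ray(cam,px); return o+d*(z-o[2])/d[2]
def proj(cam,X):
    c=eyes.get_calibration(cam);K=np.array(c['intrinsics'],float)
    return cv2.projectPoints(np.array([X],float),cv2.Rodrigues(np.array(c['R'],float))[0],np.array(c['t'],float),K,np.array([c['k1'],0,0,0],float))[0][0,0]
E
python3 - <<'E'
from h import *
np.set_printoptions(precision=2,suppress=True)
s=env.sense();print(s['time_s'],s['ee_pos'],s['eef_rot'],s['gripper_width'],s['contact_force'],env.grip_point_offset)
for c in('top','side'):
    k=eyes.get_calibration(c);print(c,ray(c,(256,192)),k['intrinsics'])
snap('top','t0.png',scale=1.5);snap('side','s0.png',scale=1.5)
E
```

```text
0.0 [241.91 575.6  237.92] [[-0.    0.39  0.92]
 [-0.    0.92 -0.39]
 [-1.   -0.    0.  ]] 88.27801458892489 [ 0.29  0.3  -0.32] 18.700000000000003
top (array([ 274.19,  104.78, 1609.73]), array([ 0.18, -0.01, -0.98])) [[495.06   0.   248.46]
 [  0.   495.06 190.59]
 [  0.     0.     1.  ]]
side (array([ 531.99, -664.93,  794.03]), array([ 0.02,  0.73, -0.68])) [[433.14   0.   255.18]
 [  0.   433.14 190.24]
 [  0.     0.     1.  ]]
```

View pics/t0.png

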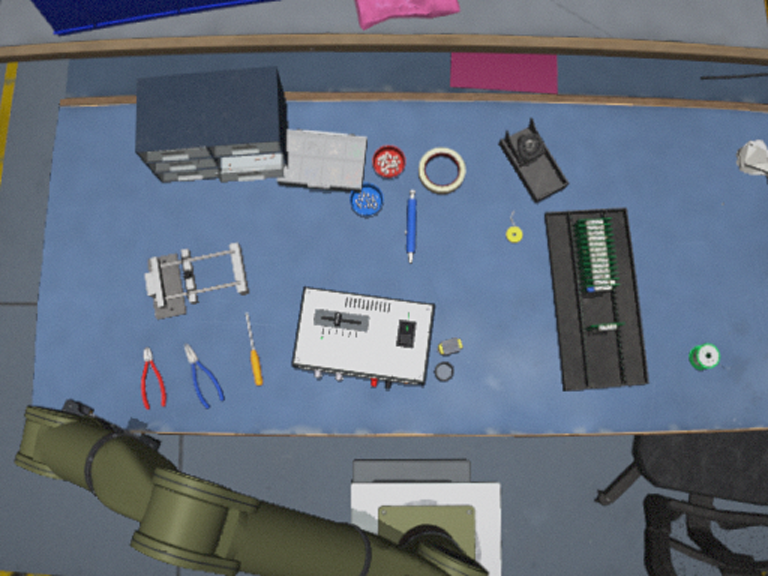

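View pics/s0.png

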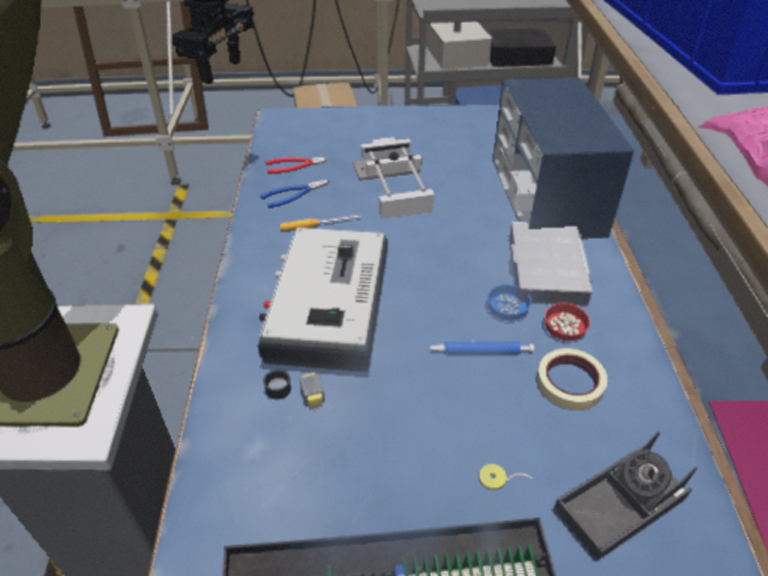

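Top view: case at about (365,335) in the 1.5x picture, lever slot ~(340,320), rocker ~(406,333), with the loupe and transformer just right of it. I'll zoom in on both views.

Run:
```python
from h import *
a=cv2.cvtColor(eyes.camera('top'),cv2.COLOR_RGB2BGR)[185:265,190:300]
b=cv2.cvtColor(eyes.camera('side'),cv2.COLOR_RGB2BGR)[145:255,165:265]
a=cv2.resize(a,None,fx=5,fy=5,interpolation=cv2.INTER_CUBIC);b=cv2.resize(b,None,fx=5,fy=5,interpolation=cv2.INTER_CUBIC)
cv2.imwrite('pics/a.png',a);cv2.imwrite('pics/b.png',b)
```

```text
(no output)
```

View pics/a.png

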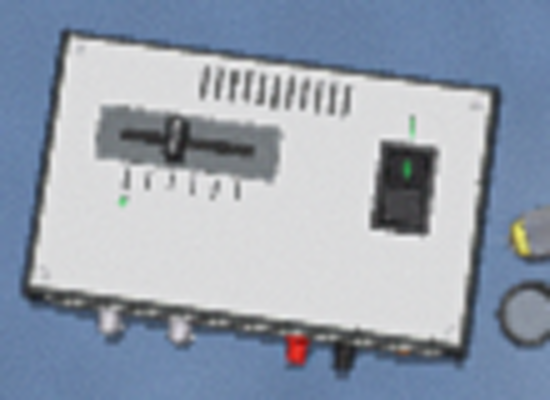

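View pics/b.png

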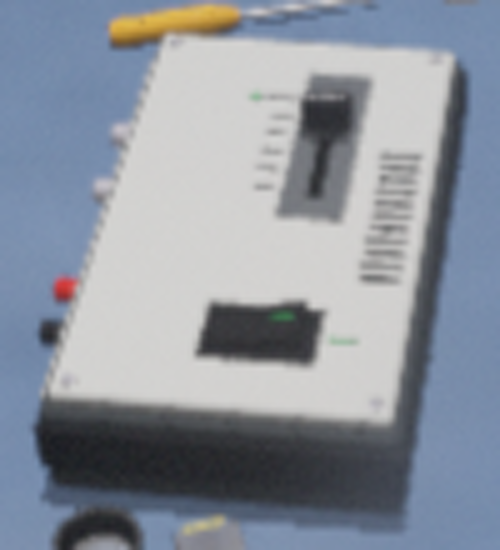

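Top crop: lever cap at (176,138), marks at (126…238, ~185), green dot at (123,201), so about click 2. The rocker centre is at (404,188), with its on half at (407,168). Panel corners are at (68,32), (497,92), (462,350) and (28,290).

Run:
```python
from h import *
np.set_printoptions(precision=1,suppress=True)
A=lambda u,v,z:at('top',(190+u/5-.4,185+v/5-.4),z)
B=lambda u,v,z:at('side',(165+u/5-.4,145+v/5-.4),z)
P={'TL':((68,32),(460,52)),'TR':((497,92),(395,425)),'BR':((462,350),(45,400)),'BL':((28,290),(165,38))}
for k,(a,b) in P.items(): print(k,A(*a,72),B(*b,72))
print('cap',A(176,138,98),'side top',B(326,98,98))
print('zero mark',A(126,178,72),B(280,97,72),'5',A(238,190,72),B(264,186,72))
print('slotL,R',A(122,133,72),A(254,150,72),'side R',B(315,195,72))
print('rockhalf',A(407,165,84),B(285,317,84),'rock centre',A(404,188,76))
print('loupe',A(530,312,26),'trafo',A(535,232,30))
tl,tr,br,bl=[A(*P[k][0],72)[:2] for k in('TL','TR','BR','BL')]
print(np.linalg.norm(tl-tr),np.linalg.norm(tr-br),np.linalg.norm(tl-bl))
for d in(tl-tr,bl-br): print('yaw',np.degrees(np.arctan2(-d[0],d[1])))
```

```text
TL [561.4 257.5  72. ] [561.7 255.8  72. ]
TR [523.6 -13.6  72. ] [524.2 -12.9  72. ]
BR [361.6   9.7  72. ] [365.4   6.6  72. ]
BL [397.9 279.5  72. ] [401.6 273.2  72. ]
cap [490.1 186.8  98. ] side top [491.6 187.   98. ]
zero mark [468.4 219.3  72. ] [465.9 220.5  72. ] 5 [461.1 149.   72. ] [460.  150.1  72. ]
slotL,R [496.9 222.2  72. ] [486.4 139.2  72. ] side R [485.7 142.5  72. ]
rockhalf [475.6  43.8  84. ] [474.1  44.8  84. ] rock centre [462.2  45.4  76. ]
loupe [388.5 -36.9  26. ] trafo [439.5 -40.3  30. ]
273.6977689675442 163.5910181881004 164.9596580430379
yaw -7.9416866689806795
yaw -7.653754470017488
```

The views agree to about 2 mm. Yaw is about -7.9°, so instrument left is (0.138, 0.990). The cap is at (490.5,187), 28–29 mm from zero, so click 2. Now I'll close the jaws, align them with instrument y and hover right of the cap.

```bash
python3 -m inch '[{"jaw":1,"delta_pos":[0.4,-0.8,0],"turn":0.3},{"jaw":1,"delta_pos":[0.8,-1.5,0],"turn":0.6},{"jaw":1,"delta_pos":[1.2,-2.2,0],"turn":0.9},{"jaw":1,"delta_pos":[1.6,-2.9,0],"turn":1.2},{"jaw":1,"delta_pos":[2.0,-3.6,0],"turn":1.5},{"jaw":1,"delta_pos":[2.4,-4.3,-0.2],"turn":1.8},{"jaw":1,"delta_pos":[2.8,-5.0,-0.5],"turn":2.1},{"jaw":1,"delta_pos":[3.2,-5.7,-0.8],"turn":2.4},{"jaw":1,"delta_pos":[3.6,-6.4,-1.1],"turn":2.5},{"jaw":1,"delta_pos":[4.0,-7.1,-1.5],"turn":2.52},{"jaw":1,"delta_pos":[4.03,-7.3,-1.8],"turn":2.52},{"jaw":1,"delta_pos":[4.03,-7.3,-1.8],"turn":2.52},{"jaw":1,"delta_pos":[4.03,-7.3,-1.8],"turn":2.52},{"jaw":1,"delta_pos":[4.03,-7.3,-1.8],"turn":2.52}]'
python3 - <<'E'
from h import *
s=env.sense();print(s)
snap('side','s1.png',(150,100,290,250),4)
E
```

```text
time_s: 1.95
ee_pos: [484.1, 139.8, 131.6]
eef_rot: [[0.001, 0.131, 0.991], [0.001, 0.991, -0.131], [-1.0, 0.002, 0.001]]
contact_force: [0.1, 0.5, 0.4]
gripper_width: 0.3
{'time_s': 1.95, 'joint_positions': array([-12.30115293,  40.92596891, -14.62524878, 115.95269188,
        22.36051522,  25.65151753,  38.67100594]), 'qd': array([ 0.09548399, -0.12922851,  0.39149166,  0.17923152,  0.10846145,
       -0.11269911,  0.16846265]), 'tau': array([ 2.10125218e-01, -4.59130633e+01, -1.64432969e+00, -7.87092626e+00,
       -1.64900970e-02,  6.46663690e-02, -5.84069730e-04]), 'ee_pos': array([484.05908924, 139.84132103, 131.55069532]), 'eef_rot': array([[ 0.00138896,  0.13131997,  0.99133906],
       [ 0.00139545,  0.9913388 , -0.13132189],
       [-0.99999806,  0.00156576,  0.00119367]]), 'contact_force': array([0.0847278 , 0.51231221, 0.39047386]), 'wrist_torque': array([-0.01023612, -0.00612383,  0.01706517]), 'gripper_width': 0.34547598359244064}
```

View pics/s1.png

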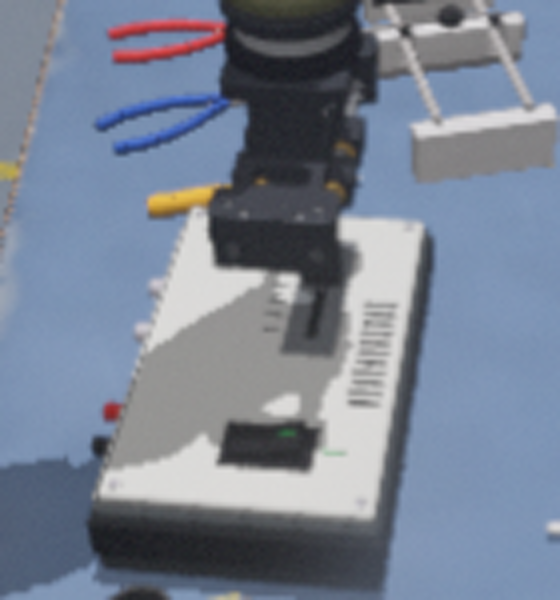

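The fingertip is at about px (230,170), right of the cap and over the slot, and clear. I'll lower it and approach the cap.

```bash
python3 -m inch '[{"jaw":1,"delta_pos":[0.02,0,-0.25],"turn":0.1},{"jaw":1,"delta_pos":[0.04,0,-0.5],"turn":0.1},{"jaw":1,"delta_pos":[0.04,0,-0.77],"turn":0.1},{"jaw":1,"delta_pos":[0.04,0,-0.77],"turn":0.1},{"jaw":1,"delta_pos":[0.06,0.15,-0.77],"turn":0.1},{"jaw":1,"delta_pos":[0.08,0.3,-0.77],"turn":0.1},{"jaw":1,"delta_pos":[0.08,0.3,-0.77],"turn":0.1}]'
python3 -m inch '[{"jaw":1,"delta_pos":[0.005,0.04,0],"turn":0},{"jaw":1,"delta_pos":[0.01,0.08,0],"turn":0},{"jaw":1,"delta_pos":[0.01,0.08,0],"turn":0}]'
python3 -m inch '[{"jaw":1,"delta_pos":[0.005,0.03,0],"turn":0},{"jaw":1,"delta_pos":[0.01,0.06,0],"turn":0},{"jaw":1,"delta_pos":[0.01,0.06,0],"turn":0}]'
```

```text
time_s: 2.88
ee_pos: [489.2, 158.0, 85.0]
eef_rot: [[0.001, 0.121, 0.993], [0.002, 0.993, -0.121], [-1.0, 0.002, 0.001]]
contact_force: [0.1, -0.3, -0.8]
gripper_width: 0.3
time_s: 3.25
ee_pos: [489.4, 161.1, 84.6]
eef_rot: [[0.0, 0.123, 0.992], [0.0, 0.992, -0.123], [-1.0, 0.0, 0.0]]
contact_force: [0.6, -0.1, -0.9]
gripper_width: 0.2
time_s: 3.62
ee_pos: [490.0, 164.9, 84.5]
eef_rot: [[0.0, 0.123, 0.992], [0.0, 0.992, -0.123], [-1.0, 0.0, 0.0]]
contact_force: [-0.3, -1.1, -0.6]
gripper_width: 0.8
```

```bash
for i in 1 2 3; do python3 -m inch '[{"jaw":1,"delta_pos":[0.005,0.035,0],"turn":0},{"jaw":1,"delta_pos":[0.01,0.07,0],"turn":0},{"jaw":1,"delta_pos":[0.01,0.07,0],"turn":0}]' | grep -v rot; done
```

```text
time_s: 4.0
ee_pos: [490.2, 167.2, 84.5]
contact_force: [-1.7, -3.8, 2.2]
gripper_width: 0.1
time_s: 4.38
ee_pos: [491.2, 173.8, 84.5]
contact_force: [0.3, -0.2, -0.1]
gripper_width: 0.5
time_s: 4.75
ee_pos: [491.9, 178.5, 84.6]
contact_force: [-0.5, -0.0, -0.7]
gripper_width: 0.8
```

The first click happened: force rose to 4 N and then dropped. I'll continue to the second.

```bash
for i in 1 2 3 ; do python3 -m inch '[{"jaw":1,"delta_pos":[0.005,0.035,0],"turn":0},{"jaw":1,"delta_pos":[0.01,0.07,0],"turn":0},{"jaw":1,"delta_pos":[0.01,0.07,0],"turn":0}]' | grep -v rot; done
python3 -m inch '[{"jaw":1,"delta_pos":[0.003,0.025,0],"turn":0},{"jaw":1,"delta_pos":[0.003,0.025,0],"turn":0}]'|grep -v rot
```

```text
time_s: 5.12
ee_pos: [492.2, 180.7, 84.5]
contact_force: [0.6, -2.1, 1.0]
gripper_width: 0.3
time_s: 5.5
ee_pos: [492.7, 184.8, 84.5]
contact_force: [-1.3, -3.9, 2.6]
gripper_width: 0.7
time_s: 5.88
ee_pos: [493.8, 191.6, 84.6]
contact_force: [-0.9, -0.0, 0.3]
gripper_width: 0.4
time_s: 6.12
ee_pos: [493.8, 191.9, 84.6]
contact_force: [0.2, -0.1, 0.6]
gripper_width: 0.5
```

```bash
for i in 1 2; do python3 -m inch '[{"jaw":1,"delta_pos":[0.005,0.03,0],"turn":0},{"jaw":1,"delta_pos":[0.005,0.03,0],"turn":0}]' | grep -v rot; done
```

```text
time_s: 6.38
ee_pos: [494.1, 193.4, 84.6]
contact_force: [0.2, 0.0, -0.3]
gripper_width: 0.3
time_s: 6.62
ee_pos: [494.2, 194.3, 84.5]
contact_force: [-0.2, -1.4, 0.5]
gripper_width: 0.4
```

```bash
python3 -m inch '[{"jaw":1,"delta_pos":[0.005,0.03,0],"turn":0},{"jaw":1,"delta_pos":[0.005,0.03,0],"turn":0}]' | grep -v rot;python3 -m inch '[{"jaw":1,"delta_pos":[0.005,0.03,0],"turn":0},{"jaw":1,"delta_pos":[0.005,0.03,0],"turn":0}]' | grep -v rot
```

```text
time_s: 6.88
ee_pos: [494.2, 194.4, 84.5]
contact_force: [-1.2, -4.1, 3.4]
gripper_width: 0.2
time_s: 7.12
ee_pos: [494.2, 194.5, 84.5]
contact_force: [-1.1, -7.7, 4.7]
gripper_width: 0.3
```

The zero stop is confirmed: force rises to 7.7 N with no travel. Next I'll back off, rise and go over the rocker's far half.

```bash
python3 -m inch '[{"jaw":1,"delta_pos":[-0.02,-0.15,0],"turn":0},{"jaw":1,"delta_pos":[-0.04,-0.35,0.2],"turn":0},{"jaw":1,"delta_pos":[-0.1,-0.9,0.5],"turn":0},{"jaw":1,"delta_pos":[-0.2,-1.6,0.5],"turn":0},{"jaw":1,"delta_pos":[-0.28,-2.3,0.5],"turn":0},{"jaw":1,"delta_pos":[-0.3,-2.55,0.4],"turn":0},{"jaw":1,"delta_pos":[-0.3,-2.55,0.25],"turn":0},{"jaw":1,"delta_pos":[-0.3,-2.55,0.25],"turn":0},{"jaw":1,"delta_pos":[-0.3,-2.55,0.25],"turn":0}]'|grep -v rot
python3 - <<'E'
from h import *
a=cv2.cvtColor(eyes.camera('side'),cv2.COLOR_RGB2BGR)[145:245,165:265]
print(proj('side',env.sense()['ee_pos']))
cv2.imwrite('pics/s2.png',cv2.resize(a,None,fx=5,fy=5,interpolation=cv2.INTER_CUBIC))
E
```

```text
time_s: 8.25
ee_pos: [477.1, 47.5, 99.4]
contact_force: [-0.2, 0.4, -0.1]
gripper_width: 0.1
[222.57737755 202.48172971]
```

View pics/s2.png

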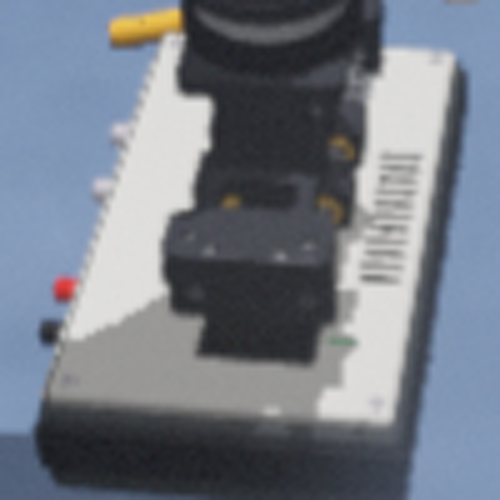

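The fingers sit over the rocker, its dash mark at (343,341) showing beside them. TCP x is 477, about 15 mm behind the hinge. Pressing down in small steps.

```bash
python3 -m inch '[{"jaw":1,"delta_pos":[0,-0.04,-0.1],"turn":0},{"jaw":1,"delta_pos":[0,-0.04,-0.2],"turn":0},{"jaw":1,"delta_pos":[0,-0.04,-0.2],"turn":0}]'|grep -v rot
for i in 1 2 3; do python3 -m inch '[{"jaw":1,"delta_pos":[0,0,-0.03],"turn":0},{"jaw":1,"delta_pos":[0,0,-0.03],"turn":0}]'|grep -v rot; done
```

```text
time_s: 8.68
ee_pos: [476.8, 43.1, 87.1]
contact_force: [0.4, -0.2, 0.1]
gripper_width: 0.6
time_s: 8.93
ee_pos: [477.3, 43.1, 85.8]
contact_force: [0.4, -0.9, 1.1]
gripper_width: 0.6
time_s: 9.18
ee_pos: [477.3, 43.2, 84.0]
contact_force: [1.6, -0.6, 1.9]
gripper_width: 0.4
time_s: 9.43
ee_pos: [475.9, 43.1, 81.8]
contact_force: [0.1, -0.5, -0.5]
gripper_width: 0.2
```

```bash
for i in 1 2 3; do python3 -m inch '[{"jaw":1,"delta_pos":[0,0,-0.03],"turn":0},{"jaw":1,"delta_pos":[0,0,-0.03],"turn":0}]'|grep -v rot; done
```

```text
time_s: 9.68
ee_pos: [476.2, 43.1, 80.2]
contact_force: [-1.2, 0.9, 0.2]
gripper_width: 0.6
time_s: 9.93
ee_pos: [476.3, 43.1, 79.8]
contact_force: [-4.2, -0.8, 19.2]
gripper_width: 0.6
time_s: 10.18
ee_pos: [476.3, 43.1, 79.5]
contact_force: [-6.5, 0.0, 37.0]
gripper_width: 0.7
```

It snapped over and then hit a hard end at z≈79.7, the expected 5 mm of sink. I'll lift off, go to the left side of the lever and look.

```bash
python3 -m inch '[{"jaw":1,"delta_pos":[0,0,0.25],"turn":0},{"jaw":1,"delta_pos":[0,0,0.7],"turn":0},{"jaw":1,"delta_pos":[0.1,0.7,0.9],"turn":0},{"jaw":1,"delta_pos":[0.2,1.4,0.9],"turn":0},{"jaw":1,"delta_pos":[0.3,2.1,0.9],"turn":0},{"jaw":1,"delta_pos":[0.35,2.8,0.9],"turn":0},{"jaw":1,"delta_pos":[0.38,3.5,0.9],"turn":0},{"jaw":1,"delta_pos":[0.38,3.5,0.9],"turn":0},{"jaw":1,"delta_pos":[0.38,3.5,0.9],"turn":0}]'|grep -v rot
python3 - <<'E'
from h import *
a=cv2.cvtColor(eyes.camera('side'),cv2.COLOR_RGB2BGR)[145:245,165:265]
cv2.imwrite('pics/s3.png',cv2.resize(a,None,fx=5,fy=5,interpolation=cv2.INTER_CUBIC))
E
```

```text
time_s: 11.3
ee_pos: [499.4, 251.9, 130.4]
contact_force: [0.1, -0.4, -0.3]
gripper_width: 0.1
```

View pics/s3.png

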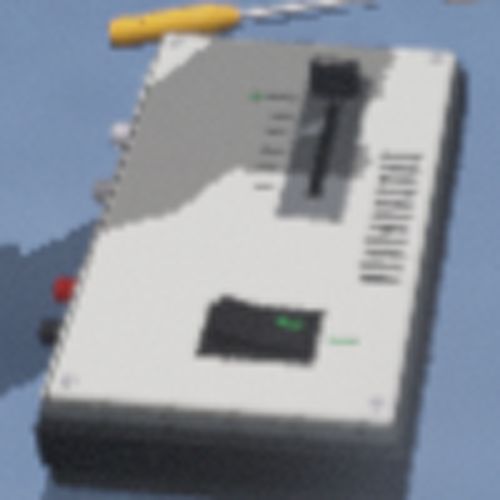

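The rocker is on, with its front half now raised at (225,300). The cap is at zero at (335,75), and the case has not moved. I'll lower and push right.

```bash
python3 -m inch '[{"jaw":1,"delta_pos":[0,0,-0.25],"turn":0},{"jaw":1,"delta_pos":[0,0,-0.5],"turn":0},{"jaw":1,"delta_pos":[0,0,-0.76],"turn":0},{"jaw":1,"delta_pos":[0,0,-0.76],"turn":0},{"jaw":1,"delta_pos":[0,-0.06,-0.76],"turn":0},{"jaw":1,"delta_pos":[-0.01,-0.11,-0.76],"turn":0},{"jaw":1,"delta_pos":[-0.01,-0.11,-0.76],"turn":0}]'|grep -v rot
for i in 1 2 3; do python3 -m inch '[{"jaw":1,"delta_pos":[-0.005,-0.04,0],"turn":0},{"jaw":1,"delta_pos":[-0.005,-0.04,0],"turn":0}]'|grep -v rot; done
```

```text
time_s: 12.22
ee_pos: [499.3, 246.1, 85.6]
contact_force: [0.8, -0.4, 0.7]
gripper_width: 0.3
time_s: 12.48
ee_pos: [498.8, 243.9, 85.3]
contact_force: [0.0, 0.9, 0.5]
gripper_width: 0.3
time_s: 12.72
ee_pos: [498.4, 241.4, 85.1]
contact_force: [-0.1, -0.1, -0.3]
gripper_width: 0.3
time_s: 12.98
ee_pos: [498.2, 239.0, 85.1]
contact_force: [-0.0, 0.3, 0.3]
gripper_width: 0.6
```

```bash
for i in 1 2 3 4; do python3 -m inch '[{"jaw":1,"delta_pos":[-0.005,-0.04,0],"turn":0},{"jaw":1,"delta_pos":[-0.005,-0.04,0],"turn":0}]'|grep -v rot; done
```

```text
time_s: 13.22
ee_pos: [497.8, 236.6, 85.1]
contact_force: [0.2, 0.3, 0.4]
gripper_width: 0.7
time_s: 13.48
ee_pos: [497.7, 235.2, 85.2]
contact_force: [1.0, 2.2, -1.2]
gripper_width: 0.2
time_s: 13.72
ee_pos: [497.5, 234.0, 85.3]
contact_force: [1.6, 5.0, -1.5]
gripper_width: 0.3
time_s: 13.98
ee_pos: [497.0, 229.7, 85.2]
contact_force: [0.2, 1.9, -0.9]
gripper_width: 0.3
```

```bash
for i in 1 2 3 4 5 6 7; do python3 -m inch '[{"jaw":1,"delta_pos":[-0.005,-0.04,0],"turn":0},{"jaw":1,"delta_pos":[-0.005,-0.04,0],"turn":0}]'|grep -v -e rot -e grip; done
```

```text
time_s: 14.22
ee_pos: [496.4, 225.4, 85.0]
contact_force: [-0.3, -0.7, 0.0]
time_s: 14.48
ee_pos: [496.3, 224.0, 85.1]
contact_force: [1.0, -0.7, 0.6]
time_s: 14.72
ee_pos: [496.0, 222.1, 85.1]
contact_force: [0.1, 0.6, -0.1]
time_s: 14.98
ee_pos: [495.9, 221.2, 85.2]
contact_force: [0.6, 2.3, 0.0]
time_s: 15.22
ee_pos: [495.7, 219.4, 85.3]
contact_force: [0.7, 4.7, 0.1]
time_s: 15.48
ee_pos: [495.1, 214.5, 85.1]
contact_force: [-0.6, 1.9, 1.8]
time_s: 15.72
ee_pos: [494.7, 211.1, 85.0]
contact_force: [0.3, 0.1, 0.2]
```

Click 2 is reached. Next contact should be at about y 207.7, with the jump at about 200.7.

```bash
for i in 1 2 3 4; do python3 -m inch '[{"jaw":1,"delta_pos":[-0.005,-0.04,0],"turn":0},{"jaw":1,"delta_pos":[-0.005,-0.04,0],"turn":0}]'|grep -v -e rot -e grip; done
```

```text
time_s: 15.98
ee_pos: [494.5, 209.7, 85.1]
contact_force: [-0.8, 0.3, 0.4]
time_s: 16.23
ee_pos: [494.3, 207.9, 85.2]
contact_force: [-0.0, -0.3, -0.3]
time_s: 16.48
ee_pos: [494.2, 207.1, 85.3]
contact_force: [0.5, 4.2, -1.2]
time_s: 16.73
ee_pos: [493.8, 204.5, 85.2]
contact_force: [-0.5, 4.7, -1.3]
```

```bash
python3 -m inch '[{"jaw":1,"delta_pos":[-0.005,-0.04,0],"turn":0},{"jaw":1,"delta_pos":[-0.005,-0.04,0],"turn":0}]'|grep -v -e rot -e grip
```

```text
time_s: 16.98
ee_pos: [493.1, 199.3, 85.1]
contact_force: [-0.5, 0.7, 0.1]
```

```bash
python3 -m inch '[{"jaw":1,"delta_pos":[0,-0.01,0],"turn":0},{"jaw":1,"delta_pos":[0,-0.01,0],"turn":0}]'|grep -v -e rot -e grip
python3 -m inch '[{"jaw":1,"delta_pos":[0.03,0.2,0],"turn":0},{"jaw":1,"delta_pos":[0.06,0.4,0.1],"turn":0},{"jaw":1,"delta_pos":[0.1,0.6,0.6],"turn":0},{"jaw":1,"delta_pos":[0,1.2,1.2],"turn":0},{"jaw":1,"delta_pos":[-0.3,2,1.8],"turn":0},{"jaw":1,"delta_pos":[-0.7,2.8,2.2],"turn":0},{"jaw":1,"delta_pos":[-1.1,3.6,2.4],"turn":0},{"jaw":1,"delta_pos":[-1.5,4.4,2.5],"turn":0},{"jaw":1,"delta_pos":[-1.8,5.0,2.5],"turn":0},{"jaw":1,"delta_pos":[-1.8,5.0,2.5],"turn":0},{"jaw":1,"delta_pos":[-1.8,5.0,2.5],"turn":0}]'|grep -v rot
python3 - <<'E'
from h import *
b=cv2.cvtColor(eyes.camera('side'),cv2.COLOR_RGB2BGR)[145:265,165:265]
a=cv2.cvtColor(eyes.camera('top'),cv2.COLOR_RGB2BGR)[185:265,190:300]
a=cv2.resize(a,None,fx=4,fy=4,interpolation=cv2.INTER_CUBIC);b=cv2.resize(b,(340,408),interpolation=cv2.INTER_CUBIC)
c=np.zeros((408,780,3),np.uint8);c[:320,:440]=a;c[:,440:]=b
cv2.imwrite('pics/f.png',c)
E
```

```text
time_s: 17.23
ee_pos: [493.2, 199.2, 85.0]
contact_force: [0.9, 0.2, 0.4]
time_s: 18.6
ee_pos: [385.5, 500.0, 235.2]
contact_force: [0.2, -0.5, 0.1]
gripper_width: 0.3
```

View pics/f.png

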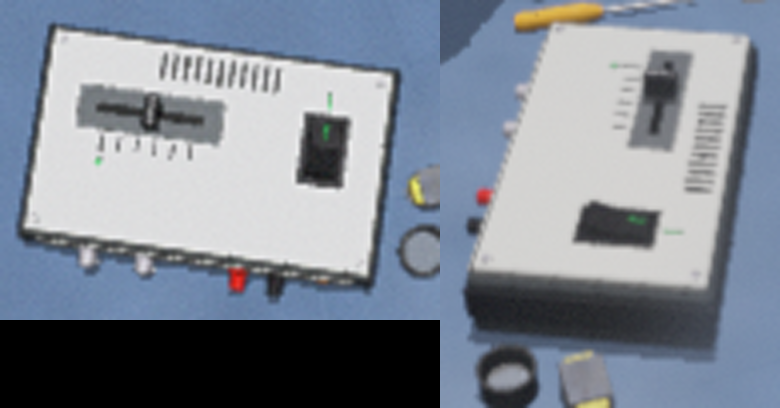

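The rocker is on and the case is in place, but the cap reads about (151,111) at 4x, less shift than I'd expect from its start. I'll measure it precisely against the first picture.

Run:
```python
from h import *
np.set_printoptions(precision=1,suppress=True)
n=cv2.cvtColor(eyes.camera('top'),cv2.COLOR_RGB2BGR)
a=cv2.resize(n[185:265,190:300],None,fx=5,fy=5,interpolation=cv2.INTER_CUBIC)
o=cv2.imread('pics/a.png')
# brightness along slot line in both (slot from (122,133) to (254,150)), and marks row
for nm,im in(('old',o),('new',a)):
    g=cv2.cvtColor(im,cv2.COLOR_BGR2GRAY).astype(float)
    for off in(-14,12):
        print(nm,off,[(u,int(g[int(133+(u-122)*.129+off)-2:int(133+(u-122)*.129+off)+3,u-1:u+2].mean())) for u in range(120,256,4)])
c=np.vstack([o[80:220,80:300],a[80:220,80:300]])
cv2.imwrite('pics/cmp.png',cv2.resize(c,None,fx=2,fy=2))
```

```text
old -14 [(120, 117), (124, 119), (128, 117), (132, 117), (136, 119), (140, 119), (144, 118), (148, 119), (152, 119), (156, 120), (160, 123), (164, 96), (168, 65), (172, 92), (176, 140), (180, 96), (184, 50), (188, 66), (192, 116), (196, 121), (200, 118), (204, 118), (208, 120), (212, 122), (216, 120), (220, 120), (224, 121), (228, 122), (232, 122), (236, 123), (240, 121), (244, 121), (248, 121), (252, 118)]
old 12 [(120, 122), (124, 123), (128, 120), (132, 117), (136, 118), (140, 119), (144, 116), (148, 120), (152, 120), (156, 123), (160, 100), (164, 69), (168, 73), (172, 99), (176, 65), (180, 45), (184, 78), (188, 123), (192, 121), (196, 122), (200, 123), (204, 119), (208, 117), (212, 117), (216, 115), (220, 111), (224, 116), (228, 116), (232, 122), (236, 122), (240, 117), (244, 113), (248, 116), (252, 116)]
new -14 [(120, 121), (124, 121), (128, 120), (132, 122), (136, 121), (140, 120), (144, 121), (148, 123), (152, 119), (156, 122), (160, 122), (164, 122), (168, 123), (172, 124), (176, 122), (180, 83), (184, 70), (188, 98), (192, 102), (196, 62), (200, 66), (204, 102), (208, 123), (212, 123), (216, 123), (220, 124), (224, 125), (228, 123), (232, 125), (236, 125), (240, 125), (244, 124), (248, 123), (252, 122)]
new 12 [(120, 123), (124, 126), (128, 126), (132, 123), (136, 123), (140, 124), (144, 118), (148, 120), (152, 122), (156, 125), (160, 125), (164, 126), (168, 123), (172, 114), (176, 72), (180, 58), (184, 98), (188, 109), (192, 53), (196, 55), (200, 102), (204, 128), (208, 121), (212, 122), (216, 117), (220, 115), (224, 122), (228, 120), (232, 126), (236, 125), (240, 119), (244, 117), (248, 122), (252, 120)]
```

View pics/cmp.png

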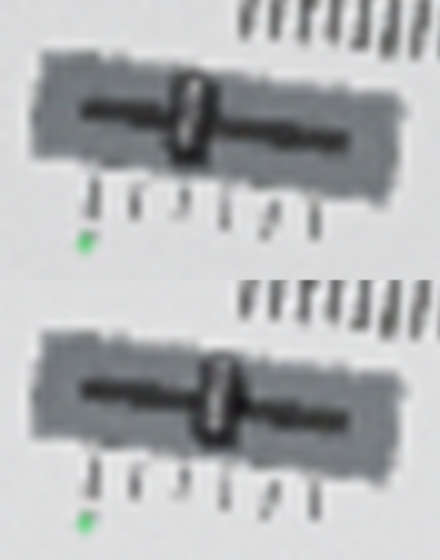

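The cap moved only about 9 mm from click 2, roughly 36.7 mm from zero. That is where the finger stopped, so it is just past the midpoint and not seated at click 3. I'll go back and push a few mm more; click 3 contact is at y≈193.9.

```bash
python3 -m inch '[{"jaw":1,"delta_pos":[0.4,-0.8,0],"turn":0},{"jaw":1,"delta_pos":[0.8,-1.6,0],"turn":0},{"jaw":1,"delta_pos":[1.2,-2.4,-0.3],"turn":0},{"jaw":1,"delta_pos":[1.6,-3.2,-0.8],"turn":0},{"jaw":1,"delta_pos":[1.88,-4.0,-1.3],"turn":0},{"jaw":1,"delta_pos":[1.88,-4.45,-1.8],"turn":0},{"jaw":1,"delta_pos":[1.88,-4.45,-2.2],"turn":0},{"jaw":1,"delta_pos":[1.88,-4.45,-2.5],"turn":0},{"jaw":1,"delta_pos":[1.88,-4.45,-2.5],"turn":0},{"jaw":1,"delta_pos":[1.86,-4.6,-2.5],"turn":0},{"jaw":1,"delta_pos":[1.83,-4.8,-2.5],"turn":0},{"jaw":1,"delta_pos":[1.82,-4.9,-2.5],"turn":0},{"jaw":1,"delta_pos":[1.82,-4.9,-2.5],"turn":0}]'|grep -v -e rot -e grip
for i in 1 2 ; do python3 -m inch '[{"jaw":1,"delta_pos":[-0.005,-0.03,0],"turn":0},{"jaw":1,"delta_pos":[-0.005,-0.03,0],"turn":0}]'|grep -v -e rot -e grip; done
```

```text
time_s: 20.38
ee_pos: [494.7, 205.4, 85.5]
contact_force: [1.0, 0.7, -0.5]
time_s: 20.62
ee_pos: [494.3, 204.7, 85.2]
contact_force: [0.3, 0.9, -0.3]
time_s: 20.88
ee_pos: [493.9, 202.7, 85.1]
contact_force: [-0.1, -0.2, 0.5]
```

```bash
for i in 1 2 3 4; do python3 -m inch '[{"jaw":1,"delta_pos":[-0.005,-0.03,0],"turn":0},{"jaw":1,"delta_pos":[-0.005,-0.03,0],"turn":0}]'|grep -v -e rot -e grip; done
```

```text
time_s: 21.12
ee_pos: [493.6, 200.7, 85.1]
contact_force: [0.0, 0.1, 0.8]
time_s: 21.38
ee_pos: [493.4, 198.9, 85.1]
contact_force: [-0.1, -0.2, -0.4]
time_s: 21.62
ee_pos: [493.0, 197.1, 85.2]
contact_force: [0.6, -0.2, 0.1]
time_s: 21.88
ee_pos: [492.7, 195.2, 85.1]
contact_force: [0.2, -0.6, 0.1]
```

```bash
for i in 1 2 3; do python3 -m inch '[{"jaw":1,"delta_pos":[-0.003,-0.02,0],"turn":0},{"jaw":1,"delta_pos":[-0.003,-0.02,0],"turn":0}]'|grep -v -e rot -e grip; done
```

```text
time_s: 22.12
ee_pos: [492.6, 194.2, 85.1]
contact_force: [-0.3, -1.0, 0.9]
time_s: 22.38
ee_pos: [492.5, 193.6, 85.2]
contact_force: [-0.3, 1.5, -0.6]
time_s: 22.62
ee_pos: [492.5, 193.2, 85.2]
contact_force: [0.0, 4.6, -0.8]
```

Contact is firm (4.6 N) at y 193.2, which is 42 mm from the zero contact, so it is seated at click 3. Retreating and measuring.

```bash
python3 -m inch '[{"jaw":1,"delta_pos":[0.03,0.2,0],"turn":0},{"jaw":1,"delta_pos":[0.06,0.4,0.1],"turn":0},{"jaw":1,"delta_pos":[0.1,0.6,0.6],"turn":0},{"jaw":1,"delta_pos":[0,1.2,1.2],"turn":0},{"jaw":1,"delta_pos":[-0.3,2,1.8],"turn":0},{"jaw":1,"delta_pos":[-0.7,2.8,2.2],"turn":0},{"jaw":1,"delta_pos":[-1.1,3.6,2.4],"turn":0},{"jaw":1,"delta_pos":[-1.5,4.4,2.5],"turn":0},{"jaw":1,"delta_pos":[-1.8,5.0,2.5],"turn":0},{"jaw":1,"delta_pos":[-1.8,5.0,2.5],"turn":0},{"jaw":1,"delta_pos":[-1.8,5.0,2.5],"turn":0}]'|grep -v rot
python3 - <<'E'
from h import *
n=cv2.cvtColor(eyes.camera('top'),cv2.COLOR_RGB2BGR)
a=cv2.resize(n[185:265,190:300],None,fx=5,fy=5,interpolation=cv2.INTER_CUBIC)
b=cv2.cvtColor(eyes.camera('side'),cv2.COLOR_RGB2BGR)[145:265,165:265]
b=cv2.resize(b,None,fx=5,fy=5,interpolation=cv2.INTER_CUBIC)
o=cv2.imread('pics/a.png'); bo=cv2.imread('pics/b.png')
def cen(im):
    g=cv2.cvtColor(im,cv2.COLOR_BGR2GRAY).astype(float);r=[]
    for off in(-14,-12,-10,10,12):
        us=np.arange(125,250);v=np.array([g[int(133+(u-122)*.129+off),u] for u in us]);w=np.clip(100-v,0,None)
        r.append((w*us).sum()/w.sum())
    return np.round(r,1)
print(cen(o),cen(a))
c=np.zeros((580,760,3),np.uint8);c[:280,:440]=np.hstack([cv2.resize(o[80:220,80:300],None,fx=1,fy=2),cv2.resize(a[80:220,80:300],None,fx=1,fy=2)])
c[290:570,:220]=cv2.resize(cv2.imread('pics/cmp.png')[280:560],(220,280))
c[:260,450:750]=bo[60:320,150:450];c[270:530,450:750]=b[60:320,150:450]
cv2.imwrite('pics/g.png',c)
E
```

```text
time_s: 24.0
ee_pos: [384.6, 491.1, 235.1]
contact_force: [0.2, -0.3, -1.4]
gripper_width: 0.4
[179.  179.3 179.  177.9 174.2] [203.1 203.7 203.6 199.5 198.3]
```

View pics/g.png

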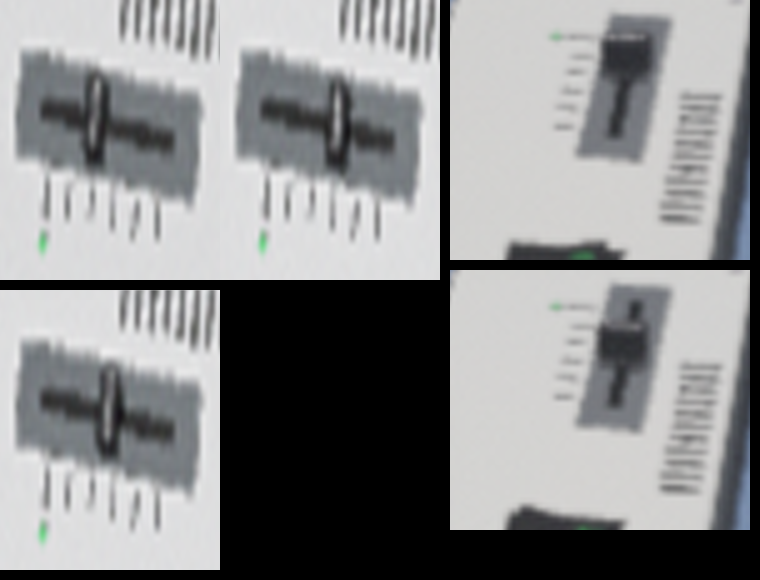

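The cap has moved 24.3 px at 5x, about 14.6 mm, so it is one click right of its starting click 2. That is click 3. The rocker is on, the case is unmoved and the arm is clear.

```bash
python3 -c "
from cell import env
print(env.finish_job())"
```

```text
the job is handed in; nothing more can be done
None
```

The signal source is set as asked, in order: lever to its zero stop, rocker on, then lever right to the third click. I handed it in with the robot clock at about 24 s of the 48 s allowed. I only pushed, with the jaws closed.

- **Zero:** The lever went from click 2 through two clicks to the stop. The force rose to 7.7 N with no further travel.
- **Switch:** I pressed the far half until it snapped over and hit its end. The press reached about 37 N on the fingertips. That is harder than it needed, and just under the 40 N limit for the arm and gripper body. The side picture showed the rocker on and the lever at zero.
- **Third click:** I first backed off too early. A picture showed the lever about 37 mm from zero, just past halfway and not seated. I went back, pushed further, and met firm contact (4.6 N) about 42 mm from zero, which matches click 3.
- **Final check:** The last pictures put the cap 14.6 mm right of where it started, which is one click on from click 2. The rocker was still on, the case had not visibly moved, and the arm was clear. The screwdriver, loupe and transformer looked undisturbed after the first retreat, but I did not check them again, or check the desoldering pump and the wick reel, after the first pictures.

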